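# Drain the stirring stick, then stand it in the jar

### The job

The rinsed stirring stick lies in the white tray: lay it in the slanted steel drain rest, foot against the stop at the low end and blue handle uppermost, and let go of it so that it drains there for at least a second. Then take it again by the handle and drop it foot-down into the narrow steel jar, so that it stands in it on the jar's floor with the blue handle up. Leave the jar standing, and do not disturb the dropper bottle, the beaker or the rack of tubes.

Things in the scene. Friction and masses are not known exactly. Their poses are not given: they have to be found in the camera images.
- stick: square stirring stick, 160 mm long, 12 x 12 mm section, about 20 g; the last 60 mm is the blue handle, the other 100 mm is pale wood. Origin at its centre; x axis along the stick towards the handle end (handle end at x = +80 mm, foot at x = -80 mm). It starts lying flat in the tray, its centre 10 mm above the bench
- stick_foot (a point): centre of the end face of the stick's wooden foot end
- stick_grip (a point): middle of the blue handle, on the stick's axis, 130 mm from the foot and 30 mm from the handle end
- tray: shallow white tray fixed to the bench, 220 (x) x 200 (y) mm outside, floor 4 mm thick, rim 4 mm thick and 12 mm high. Origin at the centre of its underside
- rest: slanted drain rest, fixed: a steel channel rising at 45 degrees towards the rest's +x on a green base 120 x 60 x 6 mm. Channel 100 mm long, 20 mm wide inside, walls 3 mm thick and 8 mm above its floor; a 16 mm high stop closes the low end; beyond the open upper end (97 mm above the bench) a seated stick's handle sticks out free. Origin: centre of the underside, z up
- rest_stop (a point): where the centre of the stick's foot end face is when the stick lies seated in the rest's channel, against the stop
- rest_grip (a point): where the middle of the stick's handle (stick_grip) is when the stick lies seated in the rest; the line from rest_stop to rest_grip is the stick's axis there, 45 degrees up
- jar: narrow steel jar standing loose on the bench, 450 g: a tube of 36 mm outside and 30 mm inside diameter on a foot 68 mm across and 10 mm high, 102 mm tall in all. Origin at the centre of its underside, z up
- jar_in (a point): centre of the jar's inner floor, 13 mm above its underside
- jar_rim (a point): centre of the jar's mouth, 102 mm above its underside
- dropper: small white dropper bottle, 34 mm across and 90 mm tall, standing loose; origin at the centre of its underside
- beaker: pale plastic beaker, 84 mm across and 105 mm tall, standing loose; origin at the centre of its underside
- tubes: white foam rack, 100 x 70 x 40 mm, with five capped sample tubes standing out to 113 mm, loose; origin at the centre of its underside
Mind the look-alikes: they are no part of the job. Of the things like the stick, leave any that is purple or red; of the rest the smaller one is meant.

How it is judged:
By the outcome, as a careful person would: the job done as asked, in the order asked, and still so for the second after the job is handed in, with the robot touching nothing.
It also fails if it takes over 61 s, if anything falls off the work surface, if the arm or the gripper's body presses on something with over 40 N, if the wrist force passes 120 N, or if a joint passes its speed limit or range.

### The arm

A 6-joint arm with a two-finger parallel gripper is mounted at the origin on the work surface. World frame = base frame: x ahead of the robot, y to its left, z up, the work surface at z = 0. Lengths are in mm, angles in rad, forces in N, time in s.
With the tool pointing down it reaches from about 350 to 775 mm from the base axis. Payload 7.3 kg.
Tool frame: the origin (TCP) lies on the centre line of the jaws, within the pads' length; the fingertips stand 14 mm ahead of it and the grasp point (between the pads) lies 5 mm behind it; z points along the fingers, y is the line along which they close (so a half turn about z gives the same grasp; the last joint's range is limited). The gripper opens to 92 mm and grips with 3 to 60 N. Pads are 19 mm wide; open, the fingers measure 130 mm over their backs; the gripper's body (75 mm by 190 mm) begins 47 mm behind the grasp point.
Start: joints at [1.193, 0.342, 1.524, -0, 1.275, -0.146], TCP at [120.591, 510.981, 240.741] pointing down, gripper open.
Joint ranges: [-2.53, 2.53], [-0.77, 2.02], [0.04, 2.7], [-1, 4.14], [0.28, 2.66], [-3.11, 3.11]. Speed limits (rad/s): [2.57, 2.57, 3.14, 3.14, 3.14, 3.14].

### API

Orientations are given as [roll, pitch, yaw] about the fixed x, y, z axes, in that order (R = Rz(yaw) Ry(pitch) Rx(roll)).
In Python, from plant import get_obs, capture, bot, spot_in, trace, pinpoint gives the robot as it stands.
- The arm moves only by the tool play_rows, never from a script. Its argument "rows" is a list of rows, each a list of 2 entries, a list of its own where there are three numbers: the shift along the world's x, y, z in units of 3 cm (1.0 is 3 cm), then the turn, a rotation vector about the world's x, y, z in units of 8 degrees (1.0 is 8 degrees). A call has 1 to 12 rows; each row shifts and turns the commanded pose from where the row before left it; what a row does not reach is not made up. A row lasts 1/8 s, in which the tool goes at most 62.5 mm and 10.7 degrees, less where a joint would pass 70% of its speed; a pose out of reach is approached as far as the arm can. A call with a number of a shift or a turn outside -1 to 1 is refused whole. A call with a gripper value outside its range is refused whole. "hand" is the opening, from -1 (shut) to 1 (fully open), set as the call begins (left out, the last holds). The fingers move at their own pace and stop on an object; the grip force is fixed at half the most. Time passes only in rows, so rows that do not move let the fingers close. It gives the time, the measured TCP pose, the force, the opening and the grip force at its end, in the units of the state.
- get_obs(): the state, without advancing time (a new reading comes with each control period).
- capture(name): name is "scene" or "top" or "wrist"; returns a dict with "frame" (480x640x3 uint8, red, green, blue), "fov_y" (degrees; the focal length in pixels is half the picture's height over the tangent of half this angle, whatever the lens; pixels are square), "cx", "cy" (the principal point, pixels), "dist" ([k1, k2, p1, p2, k3] as OpenCV has them; the pictures are not rectified), "rvec" (rotation vector, rad) and "tvec" (3), from world to camera coordinates, as OpenCV has them; the wrist camera has in their place "hand_eye" (4x4, takes a point from camera to tool coordinates, whose origin is the TCP and whose axes are the flange's). Camera axes: x right, y down, z forward; pixel columns grow to the right and rows downward; lengths in mm; the calibration is good to about 2 mm. A picture is of the moment at which its call begins: read the wrist's pose just before it. There is no depth.
- bot.close_job(): hands the job in; it is judged then, once.
Trained networks look in the newest picture that a camera, given by its name, has taken for a name from the list of things; names that differ only in an ending like _2 or _b are one class to them, and where a whole thing is asked for, a point or a joint stands for the part that bears it (a point fixed in the world has none). Each returns a list of dicts, best first, with "p" (0 to 1); they miss things now and then, are a little off and sometimes report something else, mostly with a low value. They report only what shows in the picture. A call takes as long as a camera call. They do not tell look-alikes from the thing itself.
- spot_in(query, camera): "at" ([row, column] in pixels, amid what is visible of it).
- trace(query, camera): "mask" (480x640 bool, what is visible of it) and "at" ([row, column] in pixels, amid what is visible of it).
- pinpoint(query, camera): "at" ([row, column] in pixels: a listed point, or the origin of a listed thing).
The state is a dict: "time": time; "joint_positions": joint angles; "dq": joint speeds; "tau": joint torques, N m; "tool_pos": TCP position; "tcp_rot": TCP orientation; "contact_force": force on the tool from outside, world axes, zero at the start; "moment": the same for the moment, N m; "grip_width": finger opening in mm; "finger_force": force on a finger pad.
Only numpy, scipy, OpenCV 4.12 (cv2) and the standard library are available. Lean on these libraries where they do the work, as an engineer would, in place of code of your own. Each camera call takes 0.05 s, during which the arm holds its last target. There are 200 camera calls.

## Working session

There is one attempt and no reset: what is moved stays moved. The work goes in short steps, Python scripts to look and compute and a tool call to move; the robot and the scene stay as the last step left them, time stands still between calls to the robot, and variables do not carry over. Pictures are saved under pics/ and viewed, at most 10 in all, crops included, and the job is handed in when it is done.

Besides the shell and the picture viewer there is one more tool, called after "Call:" as a command line: name --argument value ..., lists and objects as JSON in quotes. play_rows: Moves the arm, as the interface text tells. Shifts and turns lie within -1 to 1; 1 stands for 3 cm of shift or 8 degrees of turn. Its arguments: {"type":"object","properties":{"rows":{"type":"array"},"hand":{"type":"number"}},"required":["rows"]}

```bash
mkdir -p pics; ls; cat > h.py <<'E'
import numpy as np, cv2
from plant import get_obs, capture, bot, spot_in, trace, pinpoint
from scipy.spatial.transform import Rotation as R
def cam(c, obs=None):
    f=240/np.tan(np.radians(c["fov_y"])/2)
    K=np.array([[f,0,c["cx"]],[0,f,c["cy"]],[0,0,1.]]); d=np.array(c["dist"],float)
    if "rvec" in c and c["rvec"] is not None:
        Rm=cv2.Rodrigues(np.array(c["rvec"],float))[0]; t=np.array(c["tvec"],float).ravel()
    else:
        T=np.eye(4); T[:3,:3]=R.from_euler('xyz',obs["tcp_rot"]).as_matrix(); T[:3,3]=obs["tool_pos"]
        W=np.linalg.inv(T@np.array(c["hand_eye"])); Rm=W[:3,:3]; t=W[:3,3]
    return K,d,Rm,t
def ray(C,rc):
    K,d,Rm,t=C
    u=cv2.undistortPoints(np.array([[[rc[1],rc[0]]]],float),K,d)[0,0]
    v=Rm.T@np.array([u[0],u[1],1]); return -Rm.T@t, v/np.linalg.norm(v)
def onz(C,rc,z):
    o,v=ray(C,rc); return o+v*(z-o[2])/v[2]
def tri(*cr):
    A=np.zeros((3,3));b=np.zeros(3);L=[]
    for C,rc in cr:
        o,v=ray(C,rc);P=np.eye(3)-np.outer(v,v);A+=P;b+=P@o;L.append((o,v))
    x=np.linalg.solve(A,b); return x,[np.linalg.norm(np.cross(x-o,v)) for o,v in L]
def proj(C,p):
    K,d,Rm,t=C
    q=cv2.projectPoints(np.array(p,float).reshape(-1,3),cv2.Rodrigues(Rm)[0],t,K,d)[0][:,0]; return q[:,::-1]
def snap(n,png=None):
    o=get_obs(); c=capture(n)
    if png: cv2.imwrite("pics/"+png,c["frame"][:,:,::-1])
    return c,cam(c,o)
E
python3 - <<'E'
from h import *
print(get_obs())
C={}
for n in ["scene","top"]:
    c,C[n]=snap(n,n+"0.png")
    print(n,"pos",(-C[n][2].T@C[n][3]).round())
    for q in ["stick","stick_foot","stick_grip","rest","rest_stop","rest_grip","jar","jar_in","jar_rim","tray","dropper","beaker","tubes"]:
        print(q,[(np.round(r["at"]).tolist(),round(r["p"],2)) for r in pinpoint(q,n)][:4])
E
```

```text
pics
{'time': 0.0, 'joint_positions': array([ 1.19296927e+00,  3.42723083e-01,  1.52500145e+00, -4.43534389e-05,
        1.27538598e+00, -1.46008387e-01]), 'dq': array([-7.53229269e-04, -7.34859923e-04,  1.11266335e-03,  2.57171456e-05,
       -1.66948087e-03,  5.06206447e-05]), 'tau': array([-2.93070188e-04, -4.31248283e+01, -2.44217795e+01,  7.16986391e-02,
        5.60808205e-02, -1.54386389e-04]), 'tool_pos': array([120.47235456, 510.60313899, 240.05018829]), 'tcp_rot': array([-3.14008478e+00, -1.78871673e-04,  2.90978679e+00]), 'contact_force': array([ 0.06248775, -0.2354876 , -0.84885775]), 'moment': array([-0.02541596, -0.05652168, -0.00104947]), 'finger_force': 0.0, 'grip_width': 91.55878219546581}
scene pos [1062. -606.  891.]
stick [([320.0, 246.0], 0.75), ([278.0, 168.0], 0.65), ([373.0, 354.0], 0.65), ([213.0, 290.0], 0.63)]
stick_foot [([238.0, 274.0], 0.97), ([283.0, 122.0], 0.84), ([384.0, 322.0], 0.83), ([313.0, 216.0], 0.55)]
stick_grip [([371.0, 380.0], 0.9), ([322.0, 269.0], 0.87), ([199.0, 297.0], 0.73), ([278.0, 193.0], 0.61)]
rest [([199.0, 369.0], 0.8)]
rest_st
[... 302 characters left out ...]
  -32. 1752.]
stick [([324.0, 401.0], 0.77), ([251.0, 388.0], 0.72), ([172.0, 377.0], 0.69), ([301.0, 288.0], 0.6)]
stick_foot [([343.0, 426.0], 0.85), ([272.0, 399.0], 0.64), ([186.0, 395.0], 0.64)]
stick_grip [([236.0, 384.0], 0.72), ([167.0, 363.0], 0.61), ([308.0, 272.0], 0.52), ([310.0, 386.0], 0.51)]
rest [([253.0, 233.0], 0.83), ([242.0, 227.0], 0.64)]
rest_stop [([270.0, 233.0], 0.92)]
rest_grip [([241.0, 231.0], 0.74), ([253.0, 236.0], 0.25)]
jar [([245.0, 320.0], 0.64), ([265.0, 477.0], 0.33)]
jar_in [([249.0, 320.0], 0.51)]
jar_rim [([240.0, 320.0], 0.67)]
tray []
dropper [([252.0, 388.0], 0.6), ([187.0, 279.0], 0.42)]
beaker [([264.0, 476.0], 0.98)]
tubes [([257.0, 161.0], 0.55)]
```

View pics/scene0.png

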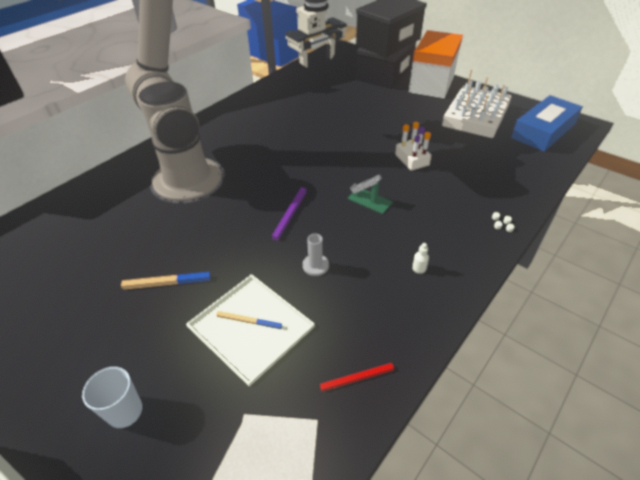

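View pics/top0.png

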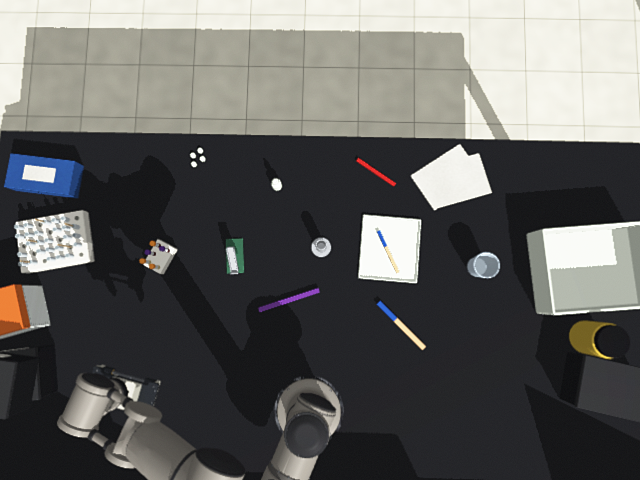

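The scene shows four stick-like things. In top-view pixels (row, col) they are:
- blue and wood, in the tray: (251,388)
- larger blue and wood: (324,401)
- purple: (301,288)
- red: (172,377)

I choose the small one in the tray. The rest is at (255,235), the jar at (245,320), the dropper at (184,277), the beaker at (264,483) and the tubes at (257,158).

```bash
python3 - <<'E'
from h import *
cs,S=snap("scene"); ct,T=snap("top")
P={}
for q,rs,rt in [("grip",(323,269),(236,383)),("foot",(316,218),(272,398)),("r_stop",(190,356),(270,233)),("r_grip",(173,388),(241,231)),("jar_rim",(240,315),(240,320))]:
    x,e=tri((S,rs),(T,rt)); print(q,x.round(1),np.round(e,1))
for n,C,z in [("bench beaker",(264,478),50),("dropper",(184,277),80),("tubes",(257,158),60),("larger stick",(324,401),9),("purple",(301,288),6)]: print(n,onz(T,C,z).round())
# refined: blue/wood segmentation in tray, top
def seg(f,box):
    r0,r1,c0,c1=box; h=cv2.cvtColor(f,cv2.COLOR_RGB2HSV)
    m=np.zeros(f.shape[:2],bool)
    sub=h[r0:r1,c0:c1]; b=(sub[...,0]>100)&(sub[...,0]<130)&(sub[...,1]>110)
    w=(sub[...,0]>8)&(sub[...,0]<28)&(sub[...,1]>70)
    mb=m.copy();mb[r0:r1,c0:c1]=b;mw=m.copy();mw[r0:r1,c0:c1]=w
    return mb,mw
for n,f,C,box in [("top",ct["frame"],T,(218,280,364,415)),("scene",cs["frame"],S,(305,340,205,300))]:
    b,w=seg(f,box); print(n,b.sum(),w.sum())
    pb=np.argwhere(b).mean(0);pw=np.argwhere(w).mean(0); print(pb,pw)
    B=onz(C,pb,10);W=onz(C,pw,10);print("blue",B.round(1),"wood",W.round(1),np.linalg.norm(B-W))
f=ct["frame"]
A=cv2.resize(f[215:285,355:425],(400,400),interpolation=cv2.INTER_CUBIC);B=cv2.resize(f[225:290,205:265],(400,400),interpolation=cv2.INTER_CUBIC)
cv2.imwrite("pics/crop.png",np.hstack([A,B])[:,:,::-1])
E
```

```text
grip [ 596.1 -241.3   23.8] [1.2 1.2]
foot [ 475.6 -295.2    3.4] [0.4 0.4]
r_stop [467.7 272.5  14.9] [1.2 1.2]
r_grip [563.3 268.7 124.6] [6.8 6.8]
jar_rim [565.3 -29.  105.5] [5.9 5.9]
bench beaker [ 506. -556.   50.]
dropper [759. 125.  80.]
tubes [505. 522.  60.]
larger stick [ 299. -306.    9.]
purple [367.  81.   6.]
top 50 48
[238.06 381.34] [258.83333333 390.72916667]
blue [ 591.1 -236.4   10. ] wood [ 519.8 -269.3   10. ] 78.5044072018664
scene 78 189
[323.15384615 269.        ] [317.03174603 236.02645503]
blue [ 588.2 -236.7   10. ] wood [ 515.7 -272.7   10. ] 80.94826993751947
```

View pics/crop.png

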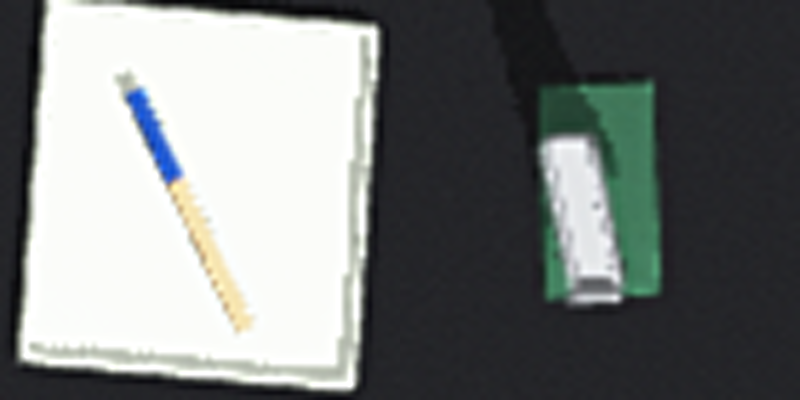

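The crop confirms the choice: the small stick is alone in the tray with its blue end far from the robot. The rest has its stop nearest the robot and rises towards +x. On the way to the stick I'll take a wrist look at the rest.

Call:
play_rows --rows '[[[0.9,-0.7,0],[0,0,0.4]],[[0.9,-0.7,0],[0,0,0.4]],[[0.9,-0.7,0],[0,0,0.4]],[[0.9,-0.7,0],[0,0,0.4]],[[0.9,-0.7,0],[0,0,0.4]],[[0.9,-0.7,0],[0,0,0.4]],[[0.9,-0.7,0],[0,0,0.4]],[[0.9,-0.7,0],[0,0,0.4]],[[0.9,-0.7,0],[0,0,0.4]],[[0.9,-0.7,0],[0,0,0.4]],[[0.9,-0.7,0],[0,0,0.4]],[[0,0,0],[0,0,0.4]]]' --hand 1

```text
time: 3.0
tool_pos: [419.3, 278.6, 240.6]
tcp_rot: [-3.141, 0.0, -2.704]
contact_force: [0.4, 0.6, 0.3]
grip_width: 91.6
finger_force: 0.0
```

```bash
cat > wl.py <<'E'
from h import *
import sys
c,W=snap("wrist",sys.argv[1]); o=get_obs()
print(o["time"],o["tool_pos"].round(1),o["tcp_rot"].round(3),o["joint_positions"].round(2),o["contact_force"].round(1)); print(np.array(c["hand_eye"]).round(2).tolist())
for q in sys.argv[2:]:
    print(q,[(np.round(r["at"],1).tolist(),round(r["p"],2)) for r in pinpoint(q,"wrist")][:3])
E
python3 wl.py w1.png rest rest_stop rest_grip jar_rim
```

```text
3.05 [418.5 279.1 240.6] [ 3.142 -0.    -2.701] [ 0.44  0.3   1.58  0.    1.26 -1.58] [0.  0.4 0.3]
[[-0.0, -0.95, -0.31, 84.83], [1.0, -0.0, 0.0, 0.64], [-0.0, -0.31, 0.95, -143.78], [0.0, 0.0, 0.0, 1.0]]
rest [([283.9, 274.9], 0.82)]
rest_stop [([242.2, 294.6], 0.63)]
rest_grip []
jar_rim []
```

View pics/w1.png

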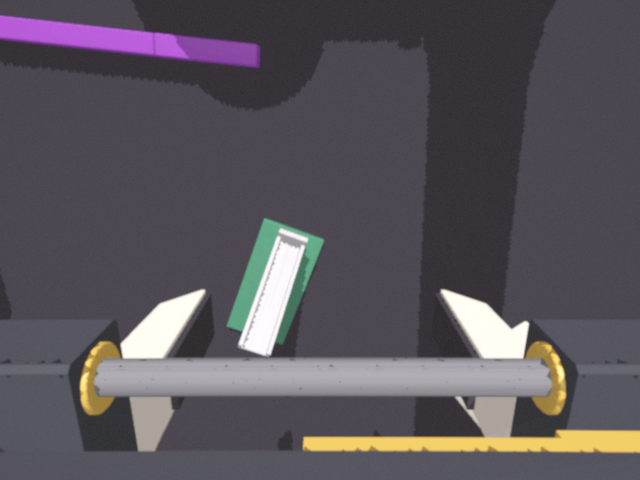

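The wrist view shows the rest's green base with corners near (219,265), (240,323), (343,284) and (328,228). The stop is at (238,293) and the open upper end at (348,256). I'll work out the rest's pose from these.

```bash
cat > /tmp/a.py <<'E'
from h import *
o=get_obs(); c,W=snap("wrist"); f=c["frame"]
h=cv2.cvtColor(f,cv2.COLOR_RGB2HSV)
g=((h[...,0]>60)&(h[...,0]<95)&(h[...,1]>80)).astype(np.uint8)
s=((h[...,1]<60)&(h[...,2]>110)).astype(np.uint8); s[:, :215]=0; s[:,320:]=0; s[:215]=0; s[357:]=0
hull=cv2.convexHull(np.argwhere(g)[:,::-1].astype(np.float32).reshape(-1,1,2))
q=cv2.approxPolyDP(hull,6,True)[:,0,::-1]; print(q.tolist())
P=np.array([onz(W,p,6) for p in q]); print(P.round(1).tolist())
for i in range(len(q)): print(np.linalg.norm(P[i]-P[i-1]).round(1),np.degrees(np.arctan2(*(P[i]-P[i-1])[1::-1])).round(1))
sq=cv2.approxPolyDP(cv2.convexHull(np.argwhere(s)[:,::-1].astype(np.float32).reshape(-1,1,2)),3,True)[:,0,::-1]; print("steel",sq.tolist())
ct,T=snap("top"); f=ct["frame"]; h=cv2.cvtColor(f,cv2.COLOR_RGB2HSV)
g=((h[...,0]>60)&(h[...,0]<95)&(h[...,1]>80)); g[:,:205]=0;g[:,265:]=0;g[:225]=0;g[290:]=0
pts=np.array([onz(T,p,6)[:2] for p in np.argwhere(g)]); print("top green",pts.min(0),pts.max(0))
E
python3 /tmp/a.py
```

```text
[[240.0, 320.0], [344.0, 280.0], [327.0, 225.0], [219.0, 262.0]]
[[453.0, 295.1, 6.0], [571.9, 305.2, 6.0], [577.3, 247.2, 6.0], [457.2, 237.7, 6.0]]
57.5 94.2
119.3 4.9
58.3 -84.7
120.5 -175.5
steel [[223.0, 275.0], [242.0, 305.0], [355.0, 268.0], [356.0, 257.0], [348.0, 235.0]]
top green [462.92944091 239.80094699] [581.25522733 303.8246944 ]
```

Call:
play_rows --rows '[[[0.2,-1,0],[0,0,0]],[[0.2,-1,0],[0,0,0]],[[0.2,-1,0],[0,0,0]],[[0,0,0],[0,0,0]]]'

```text
time: 3.85
tool_pos: [435.8, 188.9, 240.9]
tcp_rot: [-3.141, 0.0, -2.706]
contact_force: [-0.0, -0.7, -0.7]
grip_width: 91.5
finger_force: 0.0
```

```bash
python3 wl.py w2.png rest_stop rest_grip jar_rim jar stick_grip; sed -i '/^s=/s/s\[.*$/s[:, :215]=0; s[:,460:]=0; s[:180]=0; s[357:]=0/' /tmp/a.py; python3 /tmp/a.py
```

```text
3.9 [435.6 189.8 240.9] [ 3.141  0.    -2.705] [ 0.25  0.25  1.65  0.    1.24 -1.76] [ 0.   0.4 -0.4]
[[-0.0, -0.95, -0.31, 84.83], [1.0, -0.0, 0.0, 0.64], [-0.0, -0.31, 0.95, -143.78], [0.0, 0.0, 0.0, 1.0]]
rest_stop [([261.8, 386.9], 0.56)]
rest_grip []
jar_rim []
jar [([217.8, 57.9], 0.72)]
stick_grip [([81.1, 315.3], 0.55)]
[[262.0, 412.0], [297.0, 397.0], [356.0, 345.0], [345.0, 312.0], [241.0, 356.0]]
[[453.6, 295.0, 6.0], [492.3, 299.5, 6.0], [574.3, 282.6, 6.0], [577.0, 246.3, 6.0], [457.5, 237.0, 6.0]]
58.2 93.8
38.9 6.6
83.7 -11.7
36.4 -85.8
119.9 -175.5
steel [[294.0, 459.0], [324.0, 459.0], [356.0, 383.0], [356.0, 346.0], [263.0, 368.0], [252.0, 377.0], [261.0, 403.0]]
top green [528.32770278 242.91006796] [581.25522733 303.8246944 ]
```

View pics/w2.png

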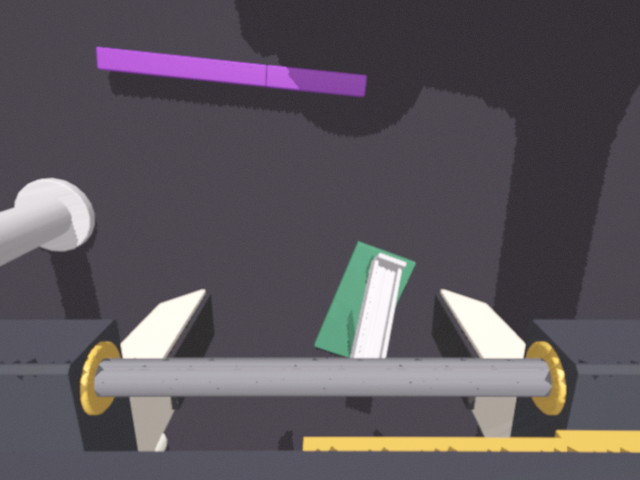

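```bash
python3 - <<'E'
from h import *
o=get_obs(); c,W2=snap("wrist"); 
o1=dict(tool_pos=np.array([418.9,278.9,240.6]),tcp_rot=np.array([3.1415,0,-2.7025])); W1=cam(c,o1)
ct,T=snap("top"); cs,S=snap("scene")
f1=cv2.imread("pics/w1.png"); f2=cv2.imread("pics/w2.png")
A=cv2.resize(f1[215:295,255:335],(400,400),interpolation=cv2.INTER_CUBIC);B=cv2.resize(f2[235:315,345:425],(400,400),interpolation=cv2.INTER_CUBIC)
cv2.imwrite("pics/c2.png",np.hstack([A,B]))
print(tri((W1,(242.2,294.6)),(W2,(261.8,386.9))), tri((W1,(242.2,294.6)),(W2,(261.8,386.9)),(S,(190,356))))
ctr=np.array([515.1,271.1]);y=np.radians(4.7);ex=np.array([np.cos(y),np.sin(y)])
for s in (-50,-45,-40):
  for z in (22,27,32):
    p=np.r_[ctr+s*ex,z]; print(s,z,proj(W1,p).round(1),proj(W2,p).round(1))
E
```

```text
(array([464.33621555, 272.52457891,   8.69531995]), [np.float64(1.3746515811072162), np.float64(1.3746515811071667)]) (array([464.09678212, 272.73632056,  11.57602087]), [np.float64(0.6845377287134494), np.float64(2.296471610129362), np.float64(1.8829309157874354)])
-50 22 [[243.8 288. ]] [[266.9 382.9]]
-50 27 [[245.6 287.6]] [[269.  383.7]]
-50 32 [[247.4 287.1]] [[271.  384.4]]
-45 22 [[248.7 286.2]] [[271.6 380.8]]
-45 27 [[250.5 285.8]] [[273.7 381.5]]
-45 32 [[252.4 285.3]] [[275.9 382.3]]
-40 22 [[253.5 284.4]] [[276.3 378.7]]
-40 27 [[255.4 284. ]] [[278.5 379.4]]
-40 32 [[257.3 283.5]] [[280.6 380.1]]
```

View pics/c2.png

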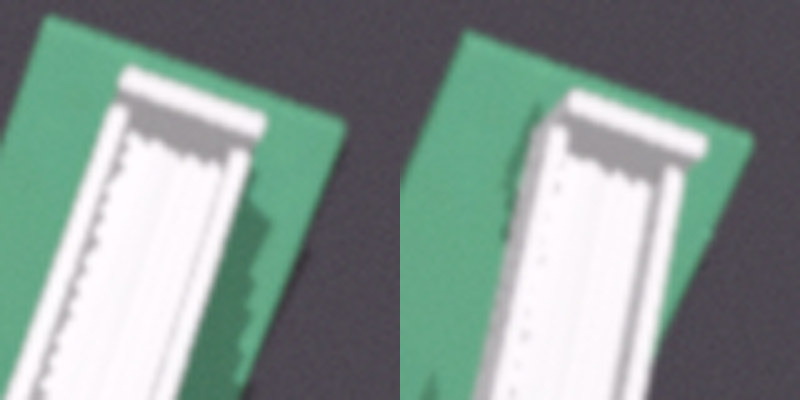

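```bash
cat >> h.py <<'E'
E
python3 - <<'E'
from h import *
c=capture("wrist")
W1=cam(c,dict(tool_pos=np.array([418.9,278.9,240.6]),tcp_rot=np.array([3.1415,0,-2.7025]))); W2=cam(c,dict(tool_pos=np.array([435.6,189.5,240.9]),tcp_rot=np.array([3.1415,0,-2.7055])))
c=capture("top"); T=cam(c); S=cam(capture("scene"))
for n,a,b in [("Lout",(228.5,279.5),(253.3,379)),("Rout",(237.8,308),(261.8,406)),("Lin",(233.4,279.4),(257.6,378.6)),("Rin",(242,307.4),(266.4,405.4))]:
    x,e=tri((W1,a),(W2,b)); print(n,x.round(1),np.round(e,1))
# fit: parameters ox,oy,yaw,s(z floor) : floor-low point F, axis; use stop top 4 corners with width 26
from scipy.optimize import least_squares
obs=[(W1,[(228.5,279.5),(237.8,308),(233.4,279.4),(242,307.4)]),(W2,[(253.3,379),(261.8,406),(257.6,378.6),(266.4,405.4)])]
def model(p):
    x,yy,z,yaw=p; ex=np.array([np.cos(yaw),np.sin(yaw),0]); ey=np.array([-ex[1],ex[0],0]); ez=np.array([0,0,1.])
    a=(ex+ez)/2**.5; n=(ez-ex)/2**.5; F=np.array([x,yy,z])  # rest_stop
    top=F+10*n
    # L in image = smaller y? order: L=-ey
    return [top-3*a-13*ey, top-3*a+13*ey, top-13*ey, top+13*ey]
def res(p): 
    m=model(p); return np.concatenate([(proj(C,m)-np.array(o)).ravel() for C,o in obs])
for z in (None,20,25,30):
    f=(lambda p:res(p)) if z is None else (lambda p:res([p[0],p[1],z,p[2]]))
    p0=[464,272,25,.08] if z is None else [464,272,.08]
    r=least_squares(f,p0); print(z,r.x.round(2),np.sqrt(np.mean(r.fun**2)).round(2))
E
```

```text
Lout [453.  254.1  30. ] [0.2 0.2]
Rout [450.5 280.4  28.5] [0.1 0.1]
Lin [457.1 255.8  29.8] [0.1 0.1]
Rin [454.1 281.4  30.1] [0.3 0.3]
None [4.6172e+02 2.6882e+02 2.3700e+01 1.1000e-01] 0.61
20 [4.6279e+02 2.6952e+02 1.2000e-01] 0.72
25 [4.6135e+02 2.6858e+02 1.1000e-01] 0.62
30 [4.5991e+02 2.6763e+02 1.1000e-01] 0.91
```

Call:
play_rows --rows '[[[0.2,-1,0],[0,0,0]],[[0.2,-1,0],[0,0,0]],[[0.2,-1,0],[0,0,0]],[[0.2,-1,0],[0,0,0]],[[0.2,-1,0],[0,0,0]],[[0.2,-1,0],[0,0,0]],[[0.2,-1,0],[0,0,0]],[[0.2,-1,0],[0,0,0]],[[0.2,-1,0],[0,0,0]],[[0,0,0],[0,0,0]]]'

```text
time: 5.8
tool_pos: [489.8, -81.7, 240.6]
tcp_rot: [-3.141, -0.0, -2.706]
contact_force: [-0.3, 0.8, -0.7]
grip_width: 91.8
finger_force: 0.0
```

```bash
python3 wl.py w3.png jar jar_rim
```

```text
5.85 [489.5 -80.5 240.5] [ 3.141 -0.    -2.705] [-0.32  0.29  1.6   0.    1.25 -2.33] [ 0.6  0.7 -0.7]
[[-0.0, -0.95, -0.31, 84.83], [1.0, -0.0, 0.0, 0.63], [-0.0, -0.31, 0.95, -143.78], [0.0, 0.0, 0.0, 1.0]]
jar [([280.6, 342.5], 0.72)]
jar_rim [([332.0, 345.4], 0.94)]
```

Call:
play_rows --rows '[[[0.2,-1,0],[0,0,0]],[[0.2,-1,0],[0,0,0]],[[0,0,0],[0,0,0]]]'

```text
time: 6.32
tool_pos: [501.8, -140.5, 240.6]
tcp_rot: [3.142, 0.0, -2.704]
contact_force: [-0.3, 1.0, 0.0]
grip_width: 91.5
finger_force: 0.0
```

```bash
python3 wl.py w4.png jar jar_rim stick_grip stick_foot
```

```text
6.375 [ 501.5 -139.5  240.6] [ 3.141 -0.    -2.704] [-0.42  0.33  1.54  0.    1.27 -2.43] [-0.4 -0.7  0.2]
[[-0.0, -0.95, -0.31, 84.83], [1.0, -0.0, 0.0, 0.64], [-0.0, -0.31, 0.95, -143.78], [0.0, 0.0, 0.0, 1.0]]
jar [([292.0, 401.7], 0.74)]
jar_rim [([346.6, 422.2], 0.92)]
stick_grip [([461.6, 162.5], 0.63), ([235.2, 186.8], 0.62)]
stick_foot [([152.7, 486.1], 0.75)]
```

Call:
play_rows --rows '[[[0.6,-1,0],[0,0,0]],[[0.6,-1,0],[0,0,0]],[[0.6,-1,0],[0,0,0]],[[0,-0.4,0],[0,0,0]],[[0,0,0],[0,0,0]]]'

```text
time: 7.2
tool_pos: [555.1, -241.7, 240.4]
tcp_rot: [3.141, -0.0, -2.704]
contact_force: [0.5, 1.0, -1.1]
grip_width: 91.9
finger_force: 0.0
```

```bash
python3 wl.py w5.png jar_rim stick_grip stick_foot
```

```text
7.25 [ 555.1 -241.1  240.7] [ 3.141 -0.    -2.703] [-0.54  0.49  1.29  0.    1.36 -2.55] [-0.6  1.  -0.7]
[[-0.0, -0.95, -0.31, 84.83], [1.0, -0.0, 0.0, 0.64], [-0.0, -0.31, 0.95, -143.78], [0.0, 0.0, 0.0, 1.0]]
jar_rim []
stick_grip [([235.6, 303.3], 0.77), ([460.0, 263.0], 0.66)]
stick_foot [([84.3, 307.1], 0.62)]
```

View pics/w5.png

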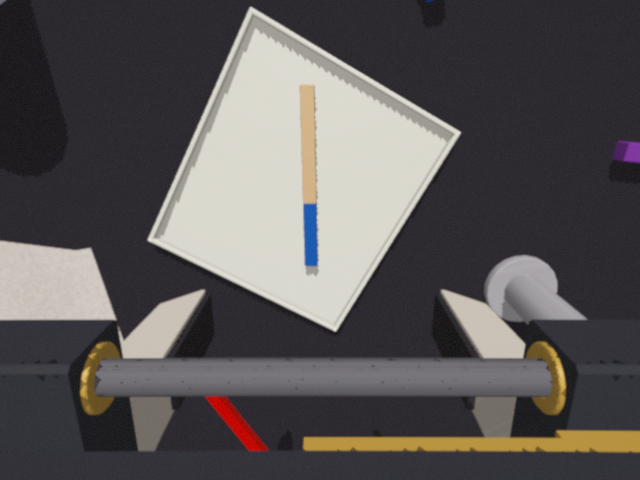

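```bash
python3 - <<'E'
from h import *
c=capture("wrist")
g=lambda *p:cam(c,dict(tool_pos=np.array(p),tcp_rot=np.array([3.1412,0,-2.704])))
W3=g(489.6,-81.,240.6);W4=g(501.6,-139.9,240.6);W5=g(555.1,-241.4,240.6); S=cam(capture("scene"))
print("rim",tri((W3,(332,345.4)),(W4,(346.6,422.2))),onz(W3,(332,345.4),102),onz(W4,(346.6,422.2),102))
print("jar0",onz(W3,(280.6,342.5),0),onz(W4,(292,401.7),0))
print("grip z",tri((W4,(235.2,186.8)),(W5,(235.6,303.3))),tri((W5,(235.6,310)),(S,(323.1,269))))
F=onz(W5,(86,308),16);H=onz(W5,(265,311),16);G=onz(W5,(235,310),16);d=H-F
print(F,H,G,np.linalg.norm(d),np.degrees(np.arctan2(d[1],d[0])), F+130*d/np.linalg.norm(d))
E
```

```text
rim (array([553.22831657, -31.32767823, 103.73345553]), [np.float64(0.6680043202686952), np.float64(0.6680043202685976)]) [554.83444946 -30.57061844 102.        ] [553.3020683  -30.73799118 102.        ]
jar0 [555.82844764 -27.31330677   0.        ] [553.96002494 -27.37117249   0.        ]
grip z (array([ 596.00654703, -242.11788133,  -11.57041508]), [np.float64(2.84182016147214), np.float64(2.84182016147201)]) (array([ 589.00949696, -237.36555835,   11.75941142]), [np.float64(0.04007038396201501), np.float64(0.040070383962045916)])
[ 471.48483383 -292.64283952   16.        ] [ 613.5696965  -225.03977469   16.        ] [ 587.20713889 -238.09032386   16.        ] 157.3476487695548 25.44480493681194 [ 588.87478081 -236.78945692   16.        ]
```

Grip height from two views is 11.8 mm, which agrees with the text's 10 mm. The stick points along 25.4° and the jaws are already square to it. The tray rim is close to the right finger, so I go down with the jaws half open.

Call:
play_rows --rows '[[[0.6,0.1,-0.9],[0,0,0]],[[0.5,0.05,-0.9],[0,0,0]],[[0,0,-0.9],[0,0,0]],[[0,0,-0.9],[0,0,0]],[[0,0,-0.9],[0,0,0]],[[0,0,-0.9],[0,0,0]],[[0,0,-0.9],[0,0,0]],[[0,0,-0.6],[0,0,0]],[[0,0,-0.3],[0,0,0]],[[0,0,-0.15],[0,0,0]],[[0,0,0],[0,0,0]]]' --hand -0.2

```text
time: 8.88
tool_pos: [588.9, -237.6, 20.7]
tcp_rot: [-3.141, 0.0, -2.703]
contact_force: [0.7, 0.9, 0.3]
grip_width: 36.3
finger_force: 0.0
```

Call:
play_rows --rows '[[[0,0,0],[0,0,0]],[[0,0,0],[0,0,0]],[[0,0,0],[0,0,0]],[[0,0,0],[0,0,0]]]' --hand -1

```text
time: 9.38
tool_pos: [588.7, -237.6, 20.6]
tcp_rot: [-3.141, 0.0, -2.703]
contact_force: [0.4, 0.1, 2.2]
grip_width: 11.6
finger_force: 30.0
```

Gripped at 11.6 mm. Next I lift, carry it over and tilt it.

Call:
play_rows --rows '[[[0,0,0.5],[0,0,0]],[[0,0,1],[0,0,0]],[[0,0,1],[0,0,0]],[[0,0,1],[0,0,0]],[[0,0,1],[0,0,0]],[[0,0,1],[0,0,0]],[[-0.15,1,0.5],[0,0,-0.425]],[[-0.15,1,0],[0,0,-0.425]],[[-0.15,1,0],[0,0,-0.425]],[[-0.15,1,0],[0,0,-0.425]],[[-0.15,1,0],[0,0,-0.425]],[[-0.15,1,0],[0,0,-0.425]]]'

```text
time: 10.88
tool_pos: [561.4, -56.5, 201.3]
tcp_rot: [-3.141, 0.001, -3.061]
contact_force: [0.1, -0.5, -0.8]
grip_width: 12.0
finger_force: 30.0
```

Call:
play_rows --rows '[[[-0.15,1,0],[0,0,0]],[[-0.15,1,0],[0,0,0]],[[-0.15,1,0],[0,0,0]],[[-0.15,1,0],[0.06,-0.7,0]],[[-0.15,1,0],[0.06,-0.7,0]],[[-0.15,1,0],[0.06,-0.7,0]],[[-0.15,1,0],[0.06,-0.7,0]],[[-0.15,1,0],[0.06,-0.7,0]],[[-0.15,1,0],[0.06,-0.7,0]],[[-0.15,1,0],[0.06,-0.7,0]],[[-0.15,1,0],[0.06,-0.7,0]],[[0,0,0],[0,0,0]]]'

```text
time: 12.38
tool_pos: [517.5, 243.2, 203.3]
tcp_rot: [-3.125, 0.697, -3.059]
contact_force: [1.3, 0.6, -0.3]
grip_width: 11.5
finger_force: 30.0
```

```bash
python3 wl.py w6.png rest_stop stick_foot; python3 -c "
from h import *
o=get_obs();Rm=R.from_euler('xyz',o['tcp_rot']).as_matrix();print(Rm.round(3),o['grip_width'],o['finger_force'])
g=o['tool_pos']+10.6*Rm[:,2];f=g+130*Rm[:,0];print('grip',g,'foot',f)"
```

```text
12.425 [517.9 242.6 203.3] [-3.125  0.697 -3.06 ] [ 0.43  0.25  2.01 -0.83  0.32 -0.5 ] [-0.5 -0.2 -0.7]
[[-0.0, -0.95, -0.31, 84.87], [1.0, -0.0, -0.0, 0.26], [0.0, -0.31, 0.95, -144.54], [0.0, 0.0, 0.0, 1.0]]
rest_stop []
stick_foot []
[[-0.764 -0.07   0.641]
 [-0.061  0.998  0.036]
 [-0.642 -0.012 -0.767]] 11.661309774636367 29.964981973171234
grip [525.20584898 242.30363147 195.18249985] foot [425.82755352 234.4046325  111.74653515]
```

View pics/w6.png

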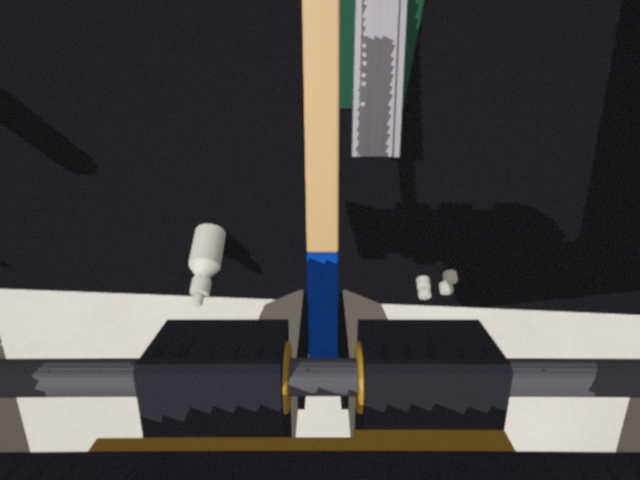

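The tilt stopped at about 40°: j5 is 0.32 (minimum 0.28) and j4 is nearing -1. I'll fit a kinematic model from the logged poses to find which hand tilt is reachable at the rest and at the jar.

```bash
cat > kin.py <<'E'
from h import *
from scipy.optimize import least_squares
lo=np.array([-2.53,-.77,.04,-1,.28,-3.11]);hi=np.array([2.53,2.02,2.7,4.14,2.66,3.11])
def Rz(a):return R.from_euler('z',a)
def Ry(a):return R.from_euler('y',a)
def fk(q,p):
    a,h,L1,e,L2,w,d,s4=p
    A=Rz(q[0]);B=A*Ry(q[1]);C=B*Ry(q[2]);D=C*Rz(s4*q[3]);E=D*Ry(q[4]);F=E*Rz(q[5]) 
    x=A.apply([a,0,h])+B.apply([e,0,L1])+C.apply([0,0,L2])+E.apply([w,0,d])
    return x,F
data=[([1.19296927,.342723083,1.52500145,0,1.27538598,-.146008],[120.47,510.6,240.05],[-3.1401,0,2.90979]),
([.44,.3,1.58,0,1.26,-1.58],[418.5,279.1,240.6],[3.1416,0,-2.702]),([.25,.25,1.65,0,1.24,-1.76],[435.6,189.8,240.9],[3.141,0,-2.705]),
([-.32,.29,1.6,0,1.25,-2.33],[489.5,-80.5,240.5],[3.141,0,-2.705]),([-.42,.33,1.54,0,1.27,-2.43],[501.5,-139.5,240.6],[3.141,0,-2.704]),
([-.54,.49,1.29,0,1.36,-2.55],[555.1,-241.1,240.7],[3.141,0,-2.703])]
def fit(extra,s4,s6=1):
    D=data+extra
    def res(p):
        p=np.r_[p,s4];o=[]
        for q,x,r in D:
            X,F=fk(q,p);o+=list((X-x)/3)
            o+=list((F.inv()*R.from_euler('xyz',r)).as_rotvec()*100) if 0 else []
        return np.r_[o,(p[:7]-P0)/np.array([30,100,100,60,100,60,80])]
    return least_squares(res,P0),D
P0=np.array([0,270,300,50,340,60,250.])
E
python3 - <<'E'
from kin import *
o=get_obs();ex=[(o["joint_positions"],o["tool_pos"],o["tcp_rot"])]*3; print(o["joint_positions"])
for s4 in (1,-1):
    r,D=fit(ex,s4);p=np.r_[r.x,s4];print(s4,r.x.round(1))
    for q,x,rr in D[:7]:
        X,F=fk(q,p);print((X-x).round(1),(F.inv()*R.from_euler('xyz',rr)).as_rotvec(degrees=True).round(1))
E
```

```text
[ 0.42684289  0.2518011   2.00586138 -0.82855554  0.32146012 -0.49659217]
1 [-168.9  272.1  475.2  -31.4  460.4 -120.   359. ]
[ 71.7 -26.4  -3.7] [ 0. -0. 90.]
[ 34.5 -65.8  -4.1] [-0.1  0.1 90.6]
[ 24.1 -72.4  -8.2] [-0.1  0.  90.1]
[-20.  -75.1  -7.3] [-0.1 -0.  90.1]
[-30.4 -70.9  -3.2] [-0.1 -0.  90.1]
[-42.2 -66.3  11.1] [-0.1 -0.  90. ]
[-1.6 -6.5  5.1] [-0. -0. 90.]
-1 [-136.5  245.1  484.   -28.   440.  -100.7  344.5]
[ 71.6 -26.7  -3.1] [ 0. -0. 90.]
[ 33.9 -66.1  -3.1] [-0.1  0.1 90.6]
[ 23.3 -72.6  -6.5] [-0.1  0.  90.1]
[-20.6 -74.9  -6. ] [-0.1 -0.  90.1]
[-30.9 -70.7  -2.6] [-0.1 -0.  90.1]
[-42.1 -66.4   8.9] [-0.1 -0.  90. ]
[-4.8  2.5  4.1] [25.8 -7.7 -1.9]
```

```bash
python3 - <<'E'
s=open('kin.py').read()
s=s.replace("a,h,L1,e,L2,w,d,s4=p","a,h,L1,e,L2,w,d,t,u,f,s4=p").replace("A.apply([a,0,h])","A.apply([a,t,h])").replace("C.apply([0,0,L2])","C.apply([f,0,L2])").replace("E.apply([w,0,d])","E.apply([w,u,d])")
s=s.replace("p[:7]-P0)/np.array([30,100,100,60,100,60,80])","p[:-1]-P0)/np.array([40,100,100,50,100,50,80,60,60,50])*.1").replace("P0=np.array([0,270,300,50,340,60,250.])","P0=np.array([0,270,300,0,340,0,250.,40,40,0])")
s+='''
def ik(p,x,Rm,q0):
    F0=R.from_matrix(Rm)
    def res(q):
        X,F=fk(q,p);F=F*Rz(np.pi/2); return np.r_[(X-x)/5,(F.inv()*F0).as_rotvec(degrees=True)]
    best=None
    for k in range(6):
        qs=np.clip(np.array(q0)+(np.random.randn(6)*.5 if k else 0),lo+.01,hi-.01)
        r=least_squares(res,qs,bounds=(lo,hi))
        if best is None or r.cost<best.cost: best=r
    return best
'''
open('kin.py','w').write(s)
from kin import *
o=get_obs();ex=[(o["joint_positions"],o["tool_pos"],o["tcp_rot"])]*3
r,D=fit(ex,1);p=np.r_[r.x,1];print(r.x.round(1));np.save("p.npy",p)
for q,x,rr in D[:7]: print((fk(q,p)[0]-x).round(1))
np.random.seed(0)
def pose(stick_pt,psi,el,tilt,off):  # el stick elevation; tilt = tool z tilt outward from down
    e=np.array([np.cos(psi),np.sin(psi),0]);z=np.sin(tilt)*e-np.cos(tilt)*np.array([0,0,1]);y=np.array([-e[1],e[0],0]);x=np.cross(y,z)
    return stick_pt-off*z,np.c_[x,y,z]
for nm,pt,psi in [("rest",[553.5,275.5,116.5],5),("resthi",[525,272,160],5),("jar",[554,-30,143],-3),("jarhi",[554,-30,245],-3),("jar psi20",[554,-30,143],20),("tray",[589,-237,20],25)]:
    for t in (-45,-30,-15,0,15,25,35,45,60):
        x,M=pose(np.array(pt,float),np.radians(psi),0,np.radians(t),8)
        b=ik(p,x,M,[np.arctan2(pt[1],pt[0]),.4,1.5,0,1.2,-1.5]); print(nm,t,round(b.cost,2),b.x.round(2))
E
```

```text
[ 51.6 181.4 515.8 -35.2 322.2 -26.1 324.1  34.   42.7  22. ]
[-0.3  0.1 -0.4]
[-1.3  2.   1. ]
[0.3 0.6 0. ]
[ 0.6 -1.1 -0.8]
[-1.5  0.2  0.2]
[-0.7 -1.8 -0. ]
[ 0.  0. -0.]
rest -45 0.0 [ 0.27  1.13  0.6   0.15  2.19 -1.35]
rest -30 0.0 [ 0.28  0.93  0.91  0.1   1.82 -1.38]
rest -15 0.0 [ 0.31  0.75  1.2   0.06  1.44 -1.37]
rest 0 0.0 [ 0.34  0.61  1.47 -0.    1.06 -1.32]
rest 15 0.0 [ 0.37  0.5   1.73 -0.12  0.66 -1.2 ]
rest 25 0.0 [ 0.4   0.47  1.87 -0.33  0.41 -0.98]
rest 35 0.47 [ 0.45  0.46  1.93 -0.91  0.28 -0.38]
rest 45 34.71 [ 0.46  0.44  1.93 -1.    0.28 -0.29]
rest 60 241.31 [ 0.46  0.4   1.92 -1.    0.28 -0.3 ]
resthi -45 0.0 [ 0.27  1.03  0.7   0.16  2.18 -1.35]
resthi -30 0.0 [ 0.29  0.84  0.97  0.1   1.85 -1.37]
resthi -15 0.0 [ 0.32  0.67  1.23  0.06  1.5  -1.35]
resthi 0 0.0 [ 0.35  0.52  1.48  0.    1.14 -1.31]
resthi 15 0.0 [ 0.39  0.41  1.73 -0.11  0.76 -1.2 ]
resthi 25 0.0 [ 0.42  0.36  1.87 -0.28  0.51 -1.02]
resthi 35 0.0 [ 0.45  0.34  1.97 -0.71  0.32 -0.58]
resthi 45 14.63 [ 0.48  0.33  1.99 -1.    0.28 -0.29]
resthi 60 179.71 [ 0.47  0.28  1.98 -1.    0.28
[... 1188 characters left out ...]
  0.68 -2.37]
jar psi20 25 0.0 [-0.31  0.34  2.08  0.64  0.45 -2.77]
jar psi20 35 9.95 [-0.31  0.32  2.17  1.01  0.38 -3.11]
jar psi20 45 86.91 [-0.3   0.29  2.17  1.06  0.39 -3.11]
jar psi20 60 343.5 [-0.3   0.24  2.17  1.13  0.41 -3.11]
tray -45 0.0 [-0.25  1.14  0.81 -0.48  1.82 -2.23]
tray -30 0.0 [-0.32  0.98  1.06 -0.35  1.5  -2.23]
tray -15 0.0 [-0.4   0.85  1.31 -0.21  1.17 -2.31]
tray 0 0.0 [-0.5   0.75  1.55 -0.    0.84 -2.51]
tray 15 0.0 [-0.6   0.7   1.78  0.43  0.56 -2.96]
tray 25 18.54 [-0.62  0.7   1.82  0.61  0.55 -3.11]
tray 35 110.54 [-0.63  0.69  1.79  0.67  0.59 -3.11]
tray 45 277.23 [-0.65  0.69  1.77  0.72  0.65 -3.11]
tray 60 659.7 [-0.69  0.7   1.72  0.82  0.74 -3.11]
```

The model fits within 2 mm. It shows that at the rest the tool can lean outward about 25° at most. Leaning inward it can grip the seated stick end-on (tilt -45°), and it is vertical over the jar. So I'll put the stick back in the tray and re-pick it with the hand leaning inward 28°.

Call:
play_rows --rows '[[[0.15,-1,0],[-0.06,0.71,0]],[[0.15,-1,0],[-0.06,0.71,0]],[[0.15,-1,0],[-0.06,0.71,0]],[[0.15,-1,0],[-0.06,0.71,0]],[[0.15,-1,0],[-0.06,0.71,0]],[[0.15,-1,0],[-0.06,0.71,0]],[[0.15,-1,0],[-0.06,0.71,0]],[[0.15,-1,0],[0,0,0.425]],[[0.15,-1,0],[0,0,0.425]],[[0.15,-1,0],[0,0,0.425]],[[0.15,-1,0],[0,0,0.425]],[[0.15,-1,0],[0,0,0.425]]]'

```text
time: 14.02
tool_pos: [570.9, -104.3, 202.5]
tcp_rot: [-3.107, 0.068, -2.764]
contact_force: [0.5, -0.0, -0.2]
grip_width: 11.6
finger_force: 30.0
```

Call:
play_rows --rows '[[[0.15,-1,0],[0,0,0.425]],[[0.15,-1,0],[0,0,0]],[[0.15,-1,0],[0,0,0]],[[0.15,-1,0],[0,0,0]],[[0,0,0],[0,0,0]]]'

```text
time: 14.65
tool_pos: [588.6, -225.4, 202.1]
tcp_rot: [-3.105, 0.068, -2.709]
contact_force: [-0.2, 0.7, -0.2]
grip_width: 11.4
finger_force: 30.0
```

Call:
play_rows --rows '[[[0,-0.4,-0.9],[0.04,0.55,0]],[[0,0,-1],[0,0,0]],[[0,0,-1],[0,0,0]],[[0,0,-1],[0,0,0]],[[0,0,-1],[0,0,0]],[[0,0,-0.6],[0,0,0]],[[0,0,-0.3],[0,0,0]],[[0,0,-0.2],[0,0,0]],[[0,0,0],[0,0,0]]]'

```text
time: 15.78
tool_pos: [588.7, -235.0, 22.5]
tcp_rot: [3.142, -0.001, -2.708]
contact_force: [-0.2, 0.1, -0.3]
grip_width: 11.6
finger_force: 30.0
```

Call:
play_rows --rows '[[[0,0,-0.05],[0,0,0]],[[0,0,0],[0,0,0]],[[0,0,0.4],[-0.37,0.79,0]],[[0,0,0.2],[-0.37,0.79,0]],[[0,0,0],[-0.37,0.79,0]],[[0,0,-0.2],[-0.37,0.79,0]],[[0,0,-0.35],[0,0,0]],[[0,0,0],[0,0,0]]]' --hand -0.2

```text
time: 16.77
tool_pos: [588.8, -234.6, 21.7]
tcp_rot: [-3.14, -0.486, -2.708]
contact_force: [0.7, -0.0, 0.1]
grip_width: 36.4
finger_force: 0.0
```

```bash
python3 - <<'E'
from h import *
c,W=snap("wrist","w7.png");o=get_obs();print(o["tool_pos"].round(1),o["tcp_rot"].round(3),o["contact_force"].round(1),o["grip_width"],o["joint_positions"].round(2))
Rm=R.from_euler('xyz',o['tcp_rot']).as_matrix();print(Rm.round(3))
E
```

```text
[ 588.4 -235.    22. ] [-3.14  -0.486 -2.709] [ 0.6 -0.7  0.2] 37.03871430228301 [-0.34  0.97  1.08 -0.34  1.46 -2.25]
[[-0.803 -0.42  -0.424]
 [-0.37   0.908 -0.198]
 [ 0.468 -0.002 -0.884]]
```

View pics/w7.png

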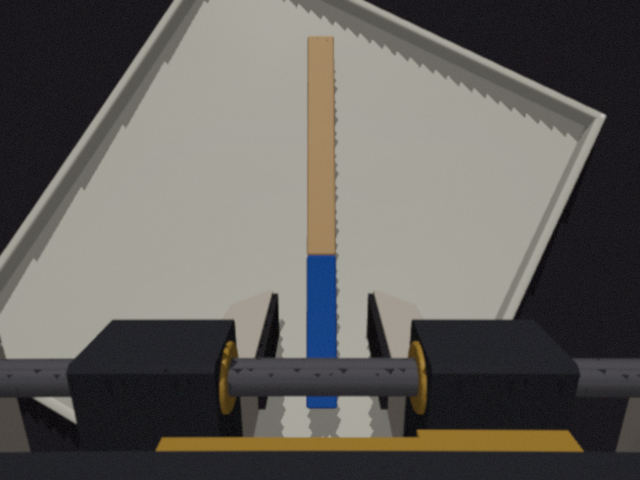

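The stick lies centred between the pads, with the handle running from (255,320) to (405,320). Closing, then carrying it to the rest.

Call:
play_rows --rows '[[[0,0,0],[0,0,0]],[[0,0,0],[0,0,0]],[[0,0,0],[0,0,0]],[[0,0,0.5],[0,0,0]],[[0,0,1],[0,0,0]],[[0,0,1],[0,0,0]],[[0,0,1],[0,0,0]],[[0,0,1],[0,0,0]],[[0,0,1],[0,0,0]],[[-0.15,1,0.5],[0,0,-0.425]],[[-0.15,1,0],[0,0,-0.425]],[[-0.15,1,0],[0,0,-0.425]]]' --hand -1

```text
time: 18.32
tool_pos: [574.9, -144.0, 203.5]
tcp_rot: [-3.139, -0.487, -2.89]
contact_force: [0.8, -0.0, -0.2]
grip_width: 11.3
finger_force: 30.0
```

Call:
play_rows --rows '[[[-0.15,1,0],[0,0,-0.425]],[[-0.15,1,0],[0,0,-0.425]],[[-0.15,1,0],[0,0,-0.375]],[[-0.15,1,0],[0,0,0]],[[-0.15,1,0],[0,0,0]],[[-0.15,1,0],[0.06,-0.7,0]],[[-0.15,1,0],[0.06,-0.7,0]],[[-0.15,1,0],[0.06,-0.7,0]],[[-0.15,1,0],[0.06,-0.7,0]],[[-0.15,1,0],[0.06,-0.7,0]],[[-0.15,1,0],[0.06,-0.7,0]],[[-0.15,1,0],[0.06,-0.7,0]]]'

```text
time: 19.82
tool_pos: [520.9, 216.0, 203.7]
tcp_rot: [-3.141, 0.203, -3.058]
contact_force: [0.5, 0.3, -0.1]
grip_width: 11.4
finger_force: 30.0
```

Call:
play_rows --rows '[[[-0.1,1,-0.3],[0.06,-0.7,0]],[[0,0.9,-0.4],[0,0,0]],[[0,0,0],[0,0,0]]]'

```text
time: 20.2
tool_pos: [517.2, 273.4, 181.4]
tcp_rot: [-3.141, 0.296, -3.055]
contact_force: [0.9, 0.3, -0.2]
grip_width: 11.3
finger_force: 30.0
```

```bash
cat > st.py <<'E'
from h import *
import sys
c,W=snap("wrist",sys.argv[1]);o=get_obs();print(o["time"],o["tool_pos"].round(1),o["tcp_rot"].round(3),o["contact_force"].round(1),o["grip_width"].round(1),o["joint_positions"].round(2))
Rm=R.from_euler('xyz',o['tcp_rot']).as_matrix()
th=np.radians(float(sys.argv[2])) # in-hand angle phi
ax=-(np.cos(th)*Rm[:,0])-np.sin(th)*Rm[:,2]  # stick axis towards handle
n=np.cross(ax,Rm[:,1]); n=n if n[2]>0 else -n
g=o["tool_pos"]-float(sys.argv[3])*n; f=g-130*ax
print("axis",ax.round(3),"elev",np.degrees(np.arcsin(ax[2])).round(1),"yaw",np.degrees(np.arctan2(ax[1],ax[0])).round(1),"grip",g.round(1),"foot",f.round(1))
E
python3 st.py w8.png 27.8 12
```

```text
Traceback (most recent call last):
  File "st.py", line 3, in <module>
    c,W=snap("wrist",sys.argv[1]);o=get_obs();print(o["time"],o["tool_pos"].round(1),o["tcp_rot"].round(3),o["contact_force"].round(1),o["grip_width"].round(1),o["joint_positions"].round(2))
                                                                                                                                       ^^^^^^^^^^^^^^^^^^^^^
AttributeError: 'float' object has no attribute 'round'
```

View pics/w8.png

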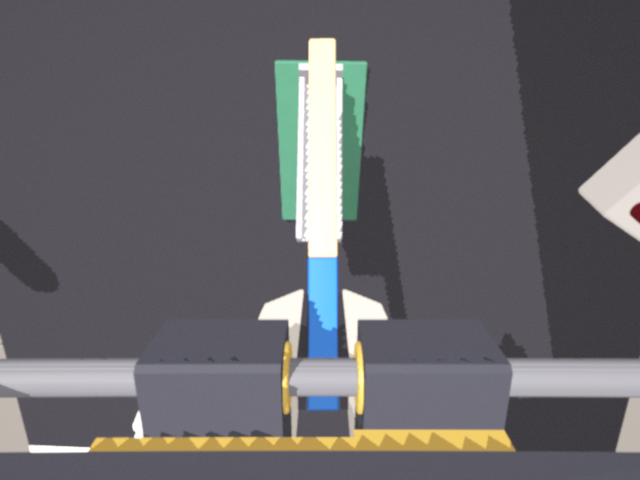

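The stick, column 322, lies right above and parallel to the channel, columns 300 to 343, stop at (67,320).

```bash
sed -i 's/o\["grip_width"\].round(1)/o["grip_width"]/' st.py; python3 st.py w8b.png 27.8 12; python3 - <<'E'
from h import *
o=get_obs();c=capture("wrist");W=cam(c,o)
y=np.radians(5);e=np.array([np.cos(y),np.sin(y),0]);a=(e+[0,0,1])/np.linalg.norm(e+[0,0,1]);n=np.array([-e[0],-e[1],1])/2**.5;l=np.array([-e[1],e[0],0])
F=np.array([462,267.5,24.5])
# predicted: stop top corners inner, wall top upper end corners (inside)
for nm,p in [("stop top inner L/R",[F+10*n-13*l,F+10*n+13*l]),("upper end wall tops outer",[F+100*a+2*n-13*l,F+100*a+2*n+13*l])]: print(nm,proj(W,p).round(0).tolist())
E
```

```text
20.3 [518.2 272.  181.9] [-3.141  0.297 -3.057] [-0.4 -0.5 -0.2] 11.394874964413628 [ 0.4   0.38  1.69 -0.13  0.8  -1.18]
axis [0.707 0.06  0.705] elev 44.8 yaw 4.9 grip [526.6 272.7 173.4] foot [434.7 264.8  81.8]
stop top inner L/R [[68.0, 301.0], [67.0, 345.0]]
upper end wall tops outer [[236.0, 300.0], [236.0, 346.0]]
```

The model's predicted stop and channel-end pixels match within about 2 px. Moving down onto the channel.

Call:
play_rows --rows '[[[0.31,0.02,-0.52],[0,0,0]],[[0.31,0.02,-0.52],[0,0,0]],[[0.31,0.02,-0.52],[0,0,0]],[[0,0,0],[0,0,0]],[[0.08,0,-0.08],[0,0,0]],[[0.04,0,-0.04],[0,0,0]],[[0,0,0],[0,0,0]]]'

```text
time: 21.22
tool_pos: [549.6, 274.0, 131.1]
tcp_rot: [-3.141, 0.297, -3.058]
contact_force: [0.1, -0.2, 0.2]
grip_width: 11.2
finger_force: 30.0
```

```bash
python3 st.py w9.png 27.8 12
```

```text
21.275 [549.5 274.  131.1] [-3.141  0.297 -3.058] [-0.5 -0.7 -0.1] 11.440560516786407 [ 0.38  0.49  1.67 -0.13  0.71 -1.18]
axis [0.707 0.06  0.704] elev 44.8 yaw 4.8 grip [558.  274.7 122.6] foot [466. 267.  31.]
```

View pics/w9.png

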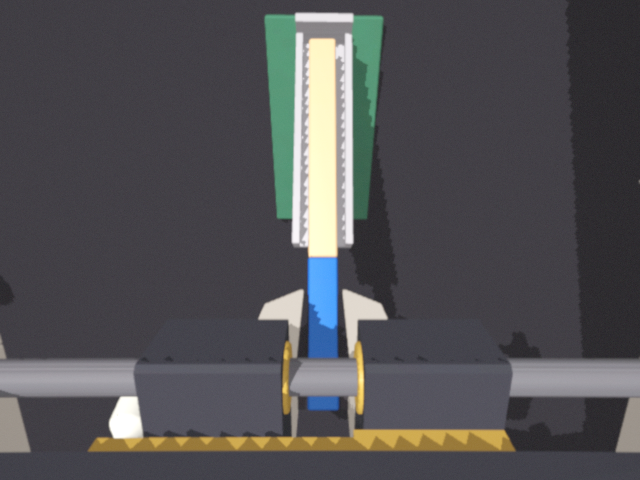

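That was the eleventh picture, one over the limit of ten, so I view no more and work by numbers only. The stick is centred in the channel, its foot just short of the stop. Next I press gently into the channel.

Call:
play_rows --rows '[[[0.03,0,-0.03],[0,0,0]],[[0.02,0,-0.02],[0,0,0]],[[0,0,0],[0,0,0]]]'

```text
time: 21.65
tool_pos: [551.0, 273.9, 129.2]
tcp_rot: [-3.141, 0.296, -3.058]
contact_force: [-0.1, -0.6, 0.4]
grip_width: 11.9
finger_force: 30.0
```

Call:
play_rows --rows '[[[-0.1,0,-0.1],[0,0,0]],[[-0.06,0,-0.06],[0,0,0]],[[0,0,0],[0,0,0]]]'

```text
time: 22.02
tool_pos: [546.4, 273.9, 124.6]
tcp_rot: [-3.141, 0.297, -3.058]
contact_force: [1.3, -0.5, 1.6]
grip_width: 11.3
finger_force: 30.0
```

Call:
play_rows --rows '[[[-0.03,0,-0.03],[0,0,0]],[[0,0,0],[0,0,0]]]'

```text
time: 22.28
tool_pos: [546.3, 274.0, 124.5]
tcp_rot: [-3.141, 0.299, -3.058]
contact_force: [0.9, -1.3, 4.8]
grip_width: 11.5
finger_force: 30.0
```

Call:
play_rows --rows '[[[0.03,0,-0.03],[0,0,0]],[[0,0,0],[0,0,0]]]'

```text
time: 22.52
tool_pos: [547.0, 274.1, 124.1]
tcp_rot: [-3.142, 0.299, -3.058]
contact_force: [-0.5, -1.9, 9.4]
grip_width: 11.7
finger_force: 30.0
```

Force confirms contact with the stop and the channel floor. I release it.

Call:
play_rows --rows '[[[0,0,0],[0,0,0]],[[0,0,0],[0,0,0]],[[0,0,0],[0,0,0]],[[-0.15,0,0.5],[0,0,0]],[[-0.25,0,0.9],[0,0,0]],[[-0.25,0,0.9],[0,0,0]],[[0,0,0],[0,0,0]]]' --hand -0.1

```text
time: 23.4
tool_pos: [527.4, 274.6, 194.9]
tcp_rot: [3.14, 0.301, -3.058]
contact_force: [-0.6, -0.5, -0.4]
grip_width: 41.4
finger_force: 0.0
```

```bash
python3 - <<'E'
from kin import *
o=get_obs();p=np.load("p.npy");c,W=snap("wrist","w10.png");print(o["time"],o["tool_pos"].round(1),o["tcp_rot"].round(3),o["joint_positions"].round(2))
h=cv2.cvtColor(c["frame"],cv2.COLOR_RGB2HSV)
b=(h[...,0]>100)&(h[...,0]<130)&(h[...,1]>140)&(h[...,2]>80);w=(h[...,0]>8)&(h[...,0]<28)&(h[...,1]>70);w[330:]=0;b[:,:270]=0;b[:,370:]=0
for m in (b,w):
    q=np.argwhere(m);print(len(q),q.mean(0).round(1),q.min(0),q.max(0))
y=np.radians(5);e=np.array([np.cos(y),np.sin(y),0]);a=(e+[0,0,1])/2**.5;n=np.array([-e[0],-e[1],1])/2**.5;l=np.array([-e[1],e[0],0])
F=np.array([462,267.5,24.5]);F2=np.array([554.5,275,116])-130*a
for f in (F,F2): print("pred top-face centreline foot, colour edge, end",proj(W,[f+6*n,f+100*a+6*n,f+160*a+6*n]).round(1).tolist())
g=np.array([554.5,275,116]);M=np.c_[np.cross(l,-a),l,-a]
for nm,x in [("grasp",g-3*a),("pre_a",g+50*a),("pre_n",g-3*a+50*n),("jar",[554,-30,142]),("jarhi",[554,-30,260])]:
    MM=M if 'jar' not in nm else np.diag([-1.,1,-1])
    r=ik(p,np.array(x),MM,[.3,1,.7,.1,2,-1.4]);print(nm,np.round(x,1),round(r.cost,2),r.x.round(2))
E
```

```text
23.4 [527.4 274.6 194.9] [ 3.14   0.301 -3.058] [ 0.4   0.38  1.65 -0.12  0.83 -1.19]
1123 [260.5 320.5] [210 308] [314 330]<stdin>:6: RuntimeWarning: Mean of empty slice.
  ret = um.true_divide(
Traceback (most recent call last):
ValueError: zero-size array to reduction operation minimum which has no identity
```

```bash
python3 - <<'E'
from kin import *
p=np.load("p.npy");o=get_obs();c=capture("wrist");W=cam(c,o);f=c["frame"]
print("col 320 rgb by row",[(r,f[r,320].tolist()) for r in range(40,340,20)])
h=cv2.cvtColor(f,cv2.COLOR_RGB2HSV);b=(h[...,0]>100)&(h[...,0]<130)&(h[...,1]>140)&(h[...,2]>80);print("blue row extents",[(r,np.flatnonzero(b[r,300:345])[[0,-1]]+300) for r in (215,250,280,310) if b[r,300:345].any()])
y=np.radians(5);e=np.array([np.cos(y),np.sin(y),0]);a=(e+[0,0,1])/2**.5;n=np.array([-e[0],-e[1],1])/2**.5;l=np.array([-e[1],e[0],0])
F=np.array([462,267.5,24.5]);F2=np.array([554.5,275,116])-130*a
for q in (F,F2): print("pred foot, edge, end",proj(W,[q+6*n,q+100*a+6*n,q+160*a+6*n]).round(1).tolist())
g=np.array([554.5,275,116]);M=np.c_[np.cross(l,-a),l,-a]
for nm,x in [("grasp",g-3*a),("pre_a",g+50*a),("pre_n",g-3*a+50*n),("jar",[554,-30,142]),("jarhi",[554,-30,260])]:
    MM=M if 'jar' not in nm else np.diag([-1.,1,-1])
    r=ik(p,np.array(x),MM,[.3,1,.7,.1,2,-1.4]);print(nm,np.round(x,1),round(r.cost,2),r.x.round(2))
E
```

```text
col 320 rgb by row [(40, [172, 191, 183]), (60, [255, 255, 236]), (80, [255, 255, 239]), (100, [255, 255, 239]), (120, [255, 255, 241]), (140, [255, 255, 242]), (160, [255, 255, 245]), (180, [255, 255, 247]), (200, [255, 255, 248]), (220, [104, 203, 255]), (240, [107, 204, 255]), (260, [112, 206, 255]), (280, [113, 206, 255]), (300, [116, 209, 255]), (320, [88, 86, 93])]
blue row extents [(215, array([311, 329])), (250, array([309, 330])), (280, array([309, 330])), (310, array([309, 330]))]
pred foot, edge, end [[50.9, 319.9], [210.6, 320.3], [317.7, 320.6]]
pred foot, edge, end [[52.3, 318.9], [211.6, 319.3], [318.3, 319.5]]
grasp [552.4 274.8 113.9] 0.0 [ 0.27  1.12  0.65  0.15  2.14 -1.36]
pre_a [589.7 278.1 151.4] 0.0 [ 0.26  1.23  0.26  0.18  2.42 -1.31]
pre_n [517.2 271.7 149.2] 0.0 [ 0.28  1.01  0.8   0.15  2.1  -1.36]
jar [554 -30 142] 0.0 [-0.19  0.49  1.64 -0.    1.02 -1.76]
jarhi [554 -30 260] 0.0 [-0.19  0.39  1.4  -0.    1.36 -1.76]
```

The seated stick matches the prediction to about 1 px and stays put, so it is draining. Now I swing the hand round to grip the handle end-on.

Call:
play_rows --rows '[[[-0.03,-0.01,-0.05],[-0.066,0.775,0]],[[-0.03,-0.01,-0.05],[-0.066,0.775,0]],[[-0.03,-0.01,-0.1],[-0.066,0.775,0]],[[-0.03,-0.01,-0.1],[-0.066,0.775,0]],[[-0.03,-0.01,-0.1],[-0.066,0.775,0]],[[-0.03,-0.01,-0.1],[-0.066,0.775,0]],[[-0.03,-0.01,-0.1],[-0.066,0.775,0]],[[-0.03,-0.01,-0.1],[-0.066,0.775,0]],[[-0.03,-0.01,-0.1],[-0.066,0.775,0]],[[-0.03,-0.01,-0.1],[-0.066,0.775,0]],[[0,0,0],[0,0,0]]]'

```text
time: 24.88
tool_pos: [517.6, 270.3, 160.5]
tcp_rot: [-3.137, -0.796, -3.061]
contact_force: [0.3, -0.3, 0.3]
grip_width: 41.2
finger_force: 0.0
```

Call:
play_rows --rows '[[[0.29,0.04,-0.39],[0.01,-0.07,0]],[[0.29,0.04,-0.39],[0,0,0]],[[0.29,0.04,-0.39],[0,0,0]],[[0.29,0.03,-0.39],[0,0,0]],[[0,0,0],[0,0,0]],[[0,0,0],[0,0,0]]]'

```text
time: 25.62
tool_pos: [552.5, 275.5, 118.3]
tcp_rot: [-3.14, -0.779, -3.058]
contact_force: [0.9, 0.7, 0.7]
grip_width: 41.0
finger_force: 0.0
```

```bash
python3 - <<'E'
from h import *
o=get_obs();c,W=snap("wrist","w11.png");f=c["frame"];print(o["tool_pos"].round(1),o["tcp_rot"].round(3),o["contact_force"].round(1))
h=cv2.cvtColor(f,cv2.COLOR_RGB2HSV);b=(h[...,0]>95)&(h[...,0]<130)&(h[...,1]>110)&(h[...,2]>80);b[:,:270]=0;b[:,370:]=0
r=np.flatnonzero(b.sum(1)>5);print(r.min(),r.max(),[(k,(np.flatnonzero(b[k])[[0,-1]]).tolist()) for k in r[::15]])
y=np.radians(5);e=np.array([np.cos(y),np.sin(y),0]);a=(e+[0,0,1])/2**.5;n=np.array([-e[0],-e[1],1])/2**.5
F=np.array([462.5,267.,24.3])
print(proj(W,[F+100*a+6*n,F+130*a+6*n,F+160*a+6*n]).round(1).tolist())
E
```

```text
[552.5 275.5 118.3] [-3.14  -0.779 -3.058] [0.9 0.7 0.7]
294 408 [(np.int64(294), [308, 333]), (np.int64(309), [307, 334]), (np.int64(324), [304, 336]), (np.int64(339), [303, 337]), (np.int64(354), [303, 338]), (np.int64(407), [303, 337])]
[[291.5, 320.2], [325.4, 319.9], [373.9, 319.5]]
```

Call:
play_rows --rows '[[[0,-0.02,-0.15],[0,0,0]],[[0,0,0],[0,0,0]]]'

```text
time: 25.92
tool_pos: [552.3, 274.7, 113.2]
tcp_rot: [-3.14, -0.78, -3.058]
contact_force: [-0.5, -0.4, -0.2]
grip_width: 41.4
finger_force: 0.0
```

Call:
play_rows --rows '[[[0,0,0],[0,0,0]],[[0,0,0],[0,0,0]],[[0,0,0],[0,0,0]],[[0,0,0],[0,0,0]]]' --hand -1

```text
time: 26.42
tool_pos: [552.5, 274.8, 113.3]
tcp_rot: [-3.14, -0.78, -3.058]
contact_force: [-0.6, 0.1, 0.5]
grip_width: 11.9
finger_force: 30.0
```

Call:
play_rows --rows '[[[-0.3,-0.03,0.3],[0,0,0]],[[-0.4,-0.03,0.4],[0,0,0]],[[-0.4,-0.03,0.5],[0,0,0]],[[0,0,0.9],[0,0,0]],[[0,0,0.9],[0,0,0]],[[0,0,0.9],[0.06,-0.7,0]],[[0,0,0.9],[0.06,-0.7,0]],[[0.1,-0.8,0.2],[0.06,-0.7,0]],[[0.1,-1,0],[0.06,-0.7,0]],[[0.1,-1,0],[0.06,-0.7,0]],[[0.1,-1,0],[0.06,-0.7,0]],[[0.1,-1,0],[0.06,-0.7,0]]]'

```text
time: 27.92
tool_pos: [534.5, 127.1, 263.8]
tcp_rot: [-3.141, -0.09, -3.057]
contact_force: [-0.2, 0.3, -0.2]
grip_width: 11.8
finger_force: 30.0
```

Call:
play_rows --rows '[[[0.1,-1,0],[0.06,-0.7,0]],[[0.1,-1,0],[0,0,0]],[[0.1,-1,0],[0,0,0]],[[0,0,0],[0,0,0]]]'

```text
time: 28.42
tool_pos: [543.5, 36.4, 263.5]
tcp_rot: [-3.141, 0.005, -3.06]
contact_force: [0.2, 0.9, -0.1]
grip_width: 12.0
finger_force: 30.0
```

```bash
python3 wl.py w12.png jar_rim jar stick_foot; python3 - <<'E'
from h import *
T=cam(capture("top"));S=cam(capture("scene"))
for q in ["jar_rim","stick_foot","stick_grip","jar"]:
  for n in ("top","scene"): print(q,n,[(np.round(r["at"],1).tolist(),round(r["p"],2)) for r in pinpoint(q,n)][:4])
E
```

```text
28.475 [543.4  37.6 263.4] [ 3.141  0.005 -3.059] [-0.07  0.36  1.43  0.    1.34 -1.73] [-0.6 -0.  -0.4]
[[-0.0, -0.95, -0.31, 85.0], [1.0, -0.0, 0.0, 0.27], [-0.0, -0.31, 0.95, -143.78], [0.0, 0.0, 0.0, 1.0]]
jar_rim [([228.0, 232.5], 0.82), ([184.3, 565.9], 0.7)]
jar [([198.4, 255.0], 0.55)]
stick_foot [([229.5, 320.4], 0.77), ([26.5, 265.6], 0.64)]
jar_rim top [([243.8, 317.8], 0.46)]
jar_rim scene [([236.7, 314.9], 0.56), ([187.9, 352.2], 0.24)]
stick_foot top [([349.1, 425.3], 0.89), ([185.9, 390.8], 0.76), ([290.1, 319.7], 0.45)]
stick_foot scene [([240.2, 275.0], 0.93), ([281.3, 123.5], 0.69), ([211.1, 328.3], 0.54)]
stick_grip top [([312.5, 387.1], 0.55)]
stick_grip scene [([197.8, 297.0], 0.92), ([370.6, 378.4], 0.75), ([169.1, 327.7], 0.64), ([279.2, 189.3], 0.58)]
jar top [([243.2, 321.3], 0.64)]
jar scene [([267.6, 313.4], 0.59)]
```

```bash
python3 - <<'E'
from h import *
o=get_obs();W=cam(capture("wrist"),o);x=o["tool_pos"]
print("rim",onz(W,(228,232.5),102),"jar0",onz(W,(198.4,255),0))
print("pred foot",proj(W,x+[0,0,-127]),"foot from px at z136.4",onz(W,(229.5,320.4),136.4),"tcp",x.round(1))
E
```

```text
rim [554.77075114 -28.54319249 102.        ] jar0 [554.86965782 -27.09450304   0.        ]
pred foot [[234.59353858 322.09571362]] foot from px at z136.4 [539.99469911  36.77031791 136.4       ] tcp [543.5  38.2 263.3]
```

Call:
play_rows --rows '[[[0.2,-1,0],[0,0,0]],[[0.2,-1,0],[0,0,0]],[[0,-0.25,-0.3],[0,0,0]],[[0,0,-0.3],[0,0,0]],[[0,0,0],[0,0,0]]]'

```text
time: 29.8
tool_pos: [554.8, -28.4, 244.1]
tcp_rot: [3.141, 0.002, -3.057]
contact_force: [-0.9, 0.7, -0.6]
grip_width: 12.0
finger_force: 30.0
```

```bash
python3 wl.py w13.png jar_rim jar stick_foot; python3 - <<'E'
from h import *
o=get_obs();c=capture("wrist");W=cam(c,o);x=o["tool_pos"];f=c["frame"]
h=cv2.cvtColor(f,cv2.COLOR_RGB2HSV)
w=(h[...,0]>8)&(h[...,0]<30)&(h[...,1]>60)&(h[...,2]>60);w[:,:260]=0;w[:,390:]=0;w[:150]=0;w[380:]=0
r=np.flatnonzero(w.sum(1)>4);print("wood rows",r.min(),r.max(),[(int(k),np.flatnonzero(w[k])[[0,-1]].tolist()) for k in r[::8]])
# foot corners predicted
y=o["tcp_rot"][2];ex=np.array([np.cos(y),np.sin(y),0]);ey=np.array([np.sin(y),-np.cos(y),0])
F=x+[0,0,-127]
print("foot corners pred",proj(W,[F+6*(i*ex+j*ey) for i in(-1,1) for j in(-1,1)]).round(1).tolist())
for cx in (552,555,558):
  t=np.linspace(0,2*np.pi,60);P=np.c_[cx+18*np.cos(t),-29+18*np.sin(t),102+0*t];q=proj(W,P);print(cx,"rim bbox rows",q[:,0].min().round(),q[:,0].max().round(),"cols",q[:,1].min().round(),q[:,1].max().round())
m=trace("jar","wrist")[0]["mask"];k=np.argwhere(m);print("jar mask",k.min(0),k.max(0),[(r,np.flatnonzero(m[r])[[0,-1]].tolist()) for r in range(k[:,0].min(),k[:,0].max(),12)])
E
```

```text
29.85 [555.1 -28.4 244.8] [ 3.141e+00  3.000e-03 -3.056e+00] [-0.19  0.39  1.43  0.    1.31 -1.85] [-0.5  1.5  0.5]
[[-0.0, -0.95, -0.31, 84.99], [1.0, -0.0, 0.0, 0.27], [-0.0, -0.31, 0.95, -143.78], [0.0, 0.0, 0.0, 1.0]]
jar_rim [([233.3, 321.3], 0.6)]
jar [([336.4, 320.9], 0.72), ([196.9, 321.5], 0.7)]
stick_foot [([231.8, 321.6], 0.72), ([17.6, 339.2], 0.61)]
wood rows 223 379 [(223, [314, 331]), (231, [313, 331]), (239, [313, 332]), (247, [311, 334]), (255, [311, 334]), (263, [310, 335]), (271, [310, 335]), (279, [309, 336]), (287, [309, 336]), (346, [283, 362]), (354, [283, 363]), (362, [282, 364]), (370, [282, 365]), (378, [281, 365])]
foot corners pred [[243.0, 313.2], [243.0, 331.0], [225.9, 313.1], [225.9, 331.1]]
552 rim bbox rows 198.0 247.0 cols 297.0 348.0
555 rim bbox rows 202.0 251.0 cols 296.0 347.0
558 rim bbox rows 206.0 254.0 cols 296.0 347.0
jar mask [158 287] [243 358] [(158, [322, 330]), (170, [296, 350]), (182, [289, 357]), (194, [287, 358]), (206, [289, 356]), (218, [297, 350]), (230, [300, 346]), (242, [309, 337])]
```

The foot is within about 2 mm of the jar's axis and the margin is about 6 mm. I go down in two stages, watching the force.

Call:
play_rows --rows '[[[0,0,-0.4],[0,0,0]],[[0,0,-0.4],[0,0,0]],[[0,0,-0.4],[0,0,0]],[[0,0,0],[0,0,0]]]'

```text
time: 30.6
tool_pos: [554.8, -29.3, 207.8]
tcp_rot: [3.141, 0.002, -3.057]
contact_force: [0.6, 1.2, -0.9]
grip_width: 11.8
finger_force: 30.0
```

```bash
python3 - <<'E'
from h import *
o=get_obs();c,W=snap("wrist","w14.png");print(o["tool_pos"].round(1),o["contact_force"].round(2),o["moment"].round(2))
h=cv2.cvtColor(c["frame"],cv2.COLOR_RGB2HSV)
w=(h[...,0]>8)&(h[...,0]<30)&(h[...,1]>60)&(h[...,2]>60);w[:,:290]=0;w[:,350:]=0;w[:150]=0;w[310:]=0
r=np.flatnonzero(w.sum(1)>4);print("wood rows",r.min(),r.max(),[(int(k),np.flatnonzero(w[k])[[0,-1]].tolist()) for k in r[::8]])
x=o["tool_pos"]
for d in (-2,0): print(proj(W,[x[0]-6+d,x[1],102]).round(1))
t=np.linspace(0,2*np.pi,90)
for cx in(552,555):
    q=proj(W,np.c_[cx+15*np.cos(t),-29+15*np.sin(t),102+0*t]);print("bore",cx,q.min(0).round(),q.max(0).round())
g=c["frame"][200:280,322].mean(1).round();print("V down col 322 rows200-280",g[::3].tolist()); print("row profile 235",c["frame"][235,285:360:3].mean(1).round().tolist())
E
```

```text
[554.8 -29.3 207.8] [ 0.57  1.24 -0.92] [0.04 0.01 0.07]
wood rows 223 288 [(223, [316, 329]), (231, [313, 332]), (239, [312, 332]), (247, [312, 333]), (255, [312, 333]), (263, [312, 334]), (271, [310, 335]), (279, [309, 336]), (287, [309, 337])]
[[233.1 323. ]]
[[236.2 322.7]]
bore 552 [218. 299.] [264. 347.]
bore 555 [223. 298.] [268. 346.]
V down col 322 rows200-280 [166.0, 166.0, 165.0, 165.0, 164.0, 168.0, 170.0, 119.0, 106.0, 118.0, 168.0, 170.0, 169.0, 168.0, 170.0, 169.0, 170.0, 169.0, 170.0, 169.0, 170.0, 170.0, 170.0, 170.0, 170.0, 170.0, 169.0]
row profile 235 [47.0, 45.0, 46.0, 58.0, 164.0, 166.0, 99.0, 96.0, 97.0, 116.0, 171.0, 171.0, 169.0, 170.0, 170.0, 169.0, 111.0, 100.0, 98.0, 98.0, 98.0, 165.0, 117.0, 29.0, 26.0]
```

The foot is inside the bore and centred: bore columns 303 to 347, stick columns 313 to 332, no force.

Call:
play_rows --rows '[[[0,0,-0.5],[0,0,0]],[[0,0,-0.5],[0,0,0]],[[0,0,-0.5],[0,0,0]],[[0,0,-0.4],[0,0,0]],[[0,0,-0.15],[0,0,0]],[[0,0,0],[0,0,0]]]'

```text
time: 31.4
tool_pos: [555.5, -29.4, 147.6]
tcp_rot: [-3.141, 0.004, -3.057]
contact_force: [-0.0, 0.1, -0.1]
grip_width: 11.5
finger_force: 30.0
```

Call:
play_rows --rows '[[[0,0,-0.12],[0,0,0]],[[0,0,-0.08],[0,0,0]],[[0,0,0],[0,0,0]]]'

```text
time: 31.78
tool_pos: [555.5, -29.4, 141.7]
tcp_rot: [-3.141, 0.004, -3.057]
contact_force: [0.8, -0.2, -0.8]
grip_width: 11.8
finger_force: 30.0
```

Call:
play_rows --rows '[[[0,0,0],[0,0,0]],[[0,0,0],[0,0,0]],[[0,0,0],[0,0,0]],[[0,0,0],[0,0,0]]]' --hand -0.2

```text
time: 32.28
tool_pos: [555.5, -29.4, 141.8]
tcp_rot: [-3.141, 0.005, -3.057]
contact_force: [0.0, -0.8, -0.8]
grip_width: 36.4
finger_force: 0.0
```

Call:
play_rows --rows '[[[0,0,0.4],[0,0,0]],[[0,0,0.9],[0,0,0]],[[0,0,1],[0,0,0]],[[0,0,1],[0,0,0]],[[0,0,1],[0,0,0]],[[0,0,0],[0,0,0]],[[0,0,0],[0,0,0]]]'

```text
time: 33.15
tool_pos: [555.1, -29.3, 270.3]
tcp_rot: [-3.142, 0.004, -3.057]
contact_force: [0.7, 0.7, -0.2]
grip_width: 36.4
finger_force: 0.0
```

```bash
python3 - <<'E'
from h import *
o=get_obs();print(o["tool_pos"].round(1),o["contact_force"].round(2),o["grip_width"])
for n in ("scene","wrist"):
    c,C=snap(n,n+"_end.png")
    h=cv2.cvtColor(c["frame"],cv2.COLOR_RGB2HSV)
    b=(h[...,0]>95)&(h[...,0]<130)&(h[...,1]>110)&(h[...,2]>60)
    top=proj(C,[[553.5,-29,173],[553.5,-29,113],[553.5,-29,102],[553.5,-29,0]]).round(0);print(n,"pred top,edge,rim,base",top.tolist())
    r0,c0=top[0].astype(int);r1=int(top[1][0]);m=np.zeros_like(b);m[max(0,min(r0,r1)-40):max(r0,r1)+40,c0-40:c0+40]=1;k=np.argwhere(b&m);print("blue",len(k),k.min(0),k.max(0) ) if (b&m).any() else print("no blue")
    for q in ("jar","jar_rim","stick_grip"): print(q,[(np.round(r["at"]).tolist(),round(r["p"],2)) for r in pinpoint(q,n)][:4])
E
```

```text
[555.1 -29.3 270.3] [ 0.75  0.67 -0.24] 36.40250571695496
scene pred top,edge,rim,base [[217.0, 313.0], [235.0, 314.0], [238.0, 314.0], [266.0, 315.0]]
blue 141 [215 310] [235 317]
jar [([269.0, 317.0], 0.93)]
jar_rim [([269.0, 417.0], 0.39)]
stick_grip [([372.0, 379.0], 0.91), ([279.0, 190.0], 0.76), ([197.0, 299.0], 0.62), ([226.0, 315.0], 0.44)]
wrist pred top,edge,rim,base [[248.0, 323.0], [221.0, 323.0], [217.0, 323.0], [190.0, 323.0]]
blue 880 [215 312] [258 333]
jar [([193.0, 322.0], 0.9)]
jar_rim [([219.0, 320.0], 0.95)]
stick_grip [([232.0, 323.0], 0.71)]
```

The stick stands on the jar's floor: its blue spans scene rows 215 to 235 (predicted 217 to 235). The jar is upright and in place, and the hand is clear.

```bash
python3 -c "
from plant import bot
print(bot.close_job())"
```

```text
the job is handed in; nothing more can be done
None
```

The stick drained released in the rest for over 1 s, and now stands foot-down on the jar's floor, handle up, jar upright. I handed the job in at about 33.5 s; the first try at the rest was out of reach, so I regripped it in the tray, and I viewed 11 pictures, one over the limit of 10.

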